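# Secure the potato masher on the drop-flap peg

## Robot

A 6-joint arm with a two-finger parallel gripper is mounted at the origin on the work surface. World frame = base frame: x ahead of the robot, y to its left, z up, the work surface at z = 0. Lengths are in mm, angles in rad, forces in N, time in s.
With the tool pointing down it reaches from about 325 to 850 mm from the base axis. Payload 4.4 kg.
Tool frame: the origin (TCP) lies between the finger pads; the fingertips stand 25 mm ahead of it and the grasp point (between the pads) lies 6 mm ahead of it; z points along the fingers, x is the direction in which the jaws open and shut, and the axes are right-handed (so a half turn about z gives the same grasp; the last joint's range is limited). The gripper opens to 94 mm and grips with 3 to 60 N. Pads are 16 mm wide; open, the fingers measure 119 mm over their backs; the gripper's body (75 mm by 177 mm) begins 78 mm behind the grasp point.
Start: joints at [-1.425, 0.207, 1.542, -0, 1.393, -0.15], TCP at [168.153, -549.865, 203.347] pointing down, gripper open.
Joint ranges: [-2.73, 2.73], [-0.86, 2.22], [0.23, 2.46], [-1.11, 4.25], [0.08, 2.63], [-2.82, 2.82]. Speed limits (rad/s): [2.79, 2.79, 3.14, 3.14, 3.14, 3.14].

## Interface

Orientations are given as a unit quaternion [w, x, y, z].
In Python, from station import manip gives the robot as it stands.
- The arm moves only by the tool apply_moves, never from a script. Its argument "moves" is a list of rows, each an object with "translation": the shift along the tool's x, y, z scaled (see below), a list of three; "rot": the turn, a rotation vector about the tool's x, y, z scaled (see below), a list of three; "gripper": the closure, from 0 (fully open) to 1 (shut). In form: [{"translation": [tx, ty, tz], "rot": [rx, ry, rz], "gripper": gripper}, ...]. A call has 1 to 12 rows; each row shifts and turns the pose as measured when the row begins, along the tool's axes as they then stand; what a row does not reach is not made up. The controller multiplies each number of a shift by 0.05 m and each number of a turn by 180 degrees. A row lasts 1/8 s, in which the tool goes at most 62.5 mm and 10.7 degrees, less where a joint would pass 70% of its speed; a pose out of reach is approached as far as the arm can. A call with a number of a shift or a turn outside -1 to 1 is refused whole. A call with a gripper value outside its range is refused whole. The fingers move at their own pace and stop on an object; the grip force is fixed at half the most. Time passes only in rows, so rows that do not move let the fingers close. It gives the time, the measured TCP pose, the force and the opening at its end, in the units of the state.
- manip.sense(): the state, without advancing time (a new reading comes with each control period).
- manip.snapshot(name): name is "side" or "top"; returns the picture (384x512x3 uint8, red, green, blue); there is no depth.
- manip.get_calibration(name): a dict with "vertical_fov" (degrees; the focal length in pixels is half the picture's height over the tangent of half this angle, whatever the lens; pixels are square), "cx", "cy" (the principal point, pixels), "R" (3x3) and "t" (3): a world point X has camera coordinates R X + t. Camera axes: x right, y down, z forward; pixel columns grow to the right and rows downward; lengths in mm; the calibration is good to about 2 mm. A picture is of the moment at which its call begins. get_calibration takes no time and is no camera call.
- manip.job_done(): hands the job in, once; it reports no verdict.
The state is a dict: "clock": time; "joint_positions": joint angles; "qvel": joint speeds; "tau": joint torques, N m; "ee_pos": TCP position; "tcp_rot": TCP orientation; "contact_force": force on the tool from outside, world axes, zero at the start; "torque": the same for the moment, N m; "gripper_width": finger opening in mm.
Only numpy, scipy, OpenCV 4.12 (cv2) and the standard library are available. Lean on these libraries where they do the work, as an engineer would, in place of code of your own. Each camera call takes 0.05 s, during which the arm holds its last target.

## Task

We are about to drive the food trailer off: hang the round-footed potato masher by its eye on the peg that has the drop flap, not on the plain peg. Push the eye along the peg until it has swung the flap up and passed it, let the flap fall shut behind it, and leave the masher hanging freely from the peg. Leave the other masher, the one with the oblong foot, standing where it is.

Things in the scene. Friction and masses are not known exactly. Their poses are not given: they have to be found in the camera images.
- round_masher_eye (a point): Masher on a ROUND foot (72 across), 220 g, 202 tall, stands upright. Point: centre of the opening of its flat steel eye, 175 above the foot's underside. z up, peg passes along x (either way), y across. Eye 8 thick (x), 50 wide (y); flat sides 22 below to 12 above the point: pinch them from above. Opening 36 wide, to 18 below, arched to 18.5 above; bar under it 8 high. Sizes in mm.
- keeper_peg (a point): Peg with the drop flap: fixed level rod, 8 mm thick, 235 mm up, on a post. Point: on its axis where the eye is to hang. x along the rod to the post, z up. Tip at x -75 mm, flap hinge -57 (dark knuckle), 40 mm round stop plate +23, post +67, its top z +12. Eye goes on over the tip along +x; the flap falls once its centre is 50 past the hinge. Hung, that centre is 14 below the axis. Twin: no flap.
- flap (a joint): Drop flap's angle, rad: 0 hanging straight down (its start; it cannot swing towards the tip), growing as its lower end swings up towards the post, to 1.4. Dark steel plate 16 mm wide, 3 thick, reaching 42 mm below the rod's axis, 40 g, free to swing; the bar under the eye's opening pushes it up, and it falls by its own weight.
- square_masher_eye (a point): Eye of the other masher, to be left alone: the same handle and eye (same point and axes), but an oblong foot plate 50 x 85 mm with dark slots.
Mind the look-alikes: they are no part of the job. Leave any green or yellow look-alike of the part that bears round_masher_eye alone.

How it is judged:
By the outcome, as a careful person would: the job done as asked, in the order asked, and still so for the second after the job is handed in, with the robot touching nothing.
It also fails if it takes over 51 s, if anything falls off the work surface, if the arm or the gripper's body presses on something with over 40 N, if the wrist force passes 120 N, or if a joint passes its speed limit or range.

## Working session

There is one attempt and no reset: what is moved stays moved. The work goes in short steps, Python scripts to look and compute and a tool call to move; the robot and the scene stay as the last step left them, time stands still between calls to the robot, and variables do not carry over. Pictures are saved under pics/ and viewed, and the job is handed in when it is done.

Besides the shell and the picture viewer there is one more tool, called after "Emit:" as a command line: name --argument value ..., lists and objects as JSON in quotes. apply_moves: Moves the arm, as the interface text tells. Its arguments: {"type":"object","properties":{"moves":{"type":"array"}},"required":["moves"]}

```bash
mkdir -p pics; ls
python3 - <<'E'
from station import manip
import cv2,json
for n in("side","top"):
    im=manip.snapshot(n); cv2.imwrite(f"pics/{n}0.png",im[:,:,::-1])
    print(n,manip.get_calibration(n))
print(manip.sense())
E
```

```text
pics
side {'vertical_fov': 49.507805496851674, 'cx': 254.48249191160244, 'cy': 188.16666780095974, 'R': array([[-0.85535762, -0.51794159, -0.00999263],
       [-0.40204269,  0.67587304, -0.61770325],
       [ 0.32668795, -0.52433972, -0.78634779]]), 't': array([ 433.970552  ,  278.40128105, 1094.34333958])}
top {'vertical_fov': 44.4974908668538, 'cx': 250.4682353881614, 'cy': 184.23630515286968, 'R': array([[-2.62980641e-02, -9.99653910e-01,  6.87340976e-04],
       [-9.91767888e-01,  2.60043964e-02, -1.25380332e-01],
       [ 1.25319065e-01, -3.97894273e-03, -9.92108512e-01]]), 't': array([  54.32483328,  506.87444083, 1263.12493228])}
{'clock': 0.1, 'joint_positions': array([-1.42453592e+00,  2.07377974e-01,  1.54276568e+00, -5.94341786e-06,
        1.39349682e+00, -1.50492060e-01]), 'qvel': array([-0.00022674, -0.00218305, -0.00514915, -0.0018003 ,  0.00041497,
       -0.00274922]), 'tau': array([-2.78199241e-04, -3.71865785e+01, -2.82293147e+01,  7.00158533e-02,
        3.10383237e-02, -5.42900295e-05]), 'ee_pos': array([ 168.02534769, -549.15350935,  202.30393812]), 'tcp_rot': array([-7.23480402e-04,  8.03870579e-01, -5.94803365e-01, -7.24552606e-04]), 'contact_force': array([-1.11031049, -0.06449682,  0.26796028]), 'torque': array([0.01758962, 0.01290421, 0.02415644]), 'gripper_width': 93.8415003837461}
```

View pics/side0.png

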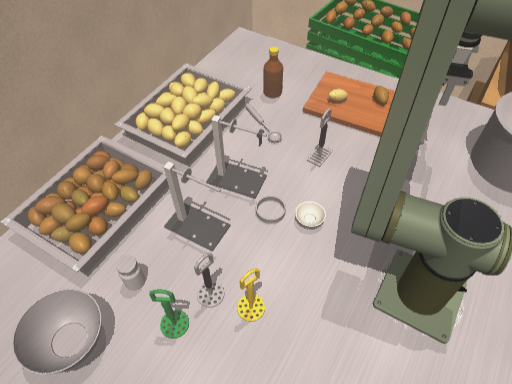

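View pics/top0.png

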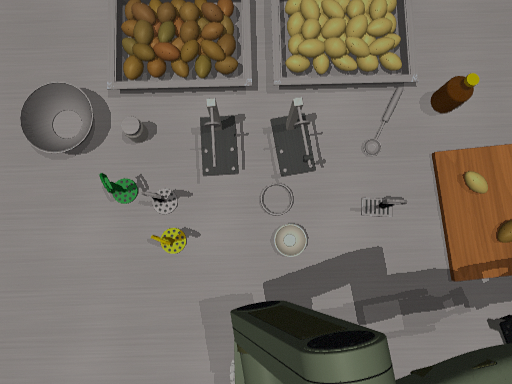

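Candidates: the grey masher with a round dotted foot, at side (207,280) and top (163,195), fits. The others are the green one at side (172,312), the yellow one at side (250,295), and the grey oblong slotted one at side (322,140) and top (380,204). The pegs are at side (250,130), which seems to have a dark flap, and side (200,180), which looks plain. I'll confirm in a crop.

Run:
```python
import cv2,numpy as np
s=cv2.imread("pics/side0.png");t=cv2.imread("pics/top0.png")
r=lambda im,x,y,w,h,k:cv2.resize(im[y:y+h,x:x+w],None,fx=k,fy=k,interpolation=cv2.INTER_CUBIC)
cv2.imwrite("pics/c1.png",r(s,160,110,133,100,6))
cv2.imwrite("pics/c2.png",r(t,195,92,133,95,6))
a=r(s,175,245,65,65,6);b=r(t,130,165,65,65,6);cv2.imwrite("pics/c3.png",np.hstack([a,b]))
```

```text
(no output)
```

View pics/c1.png

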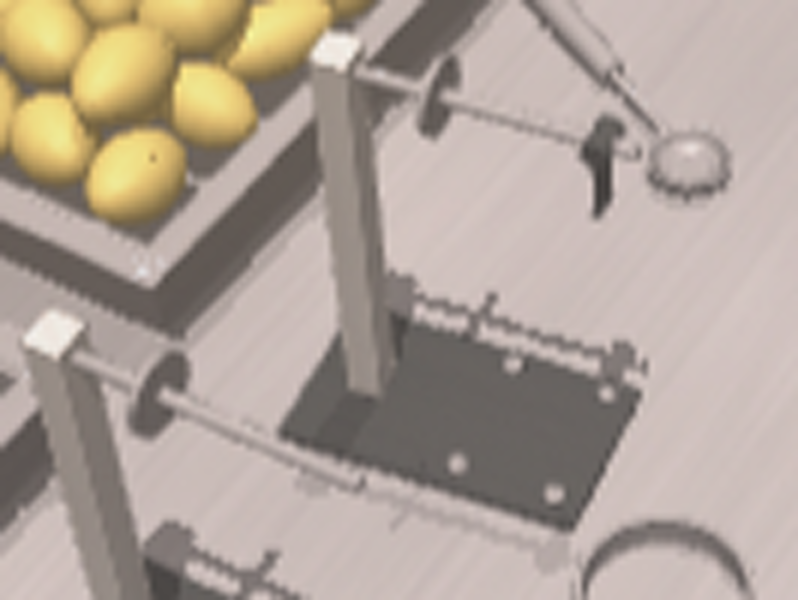

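View pics/c2.png

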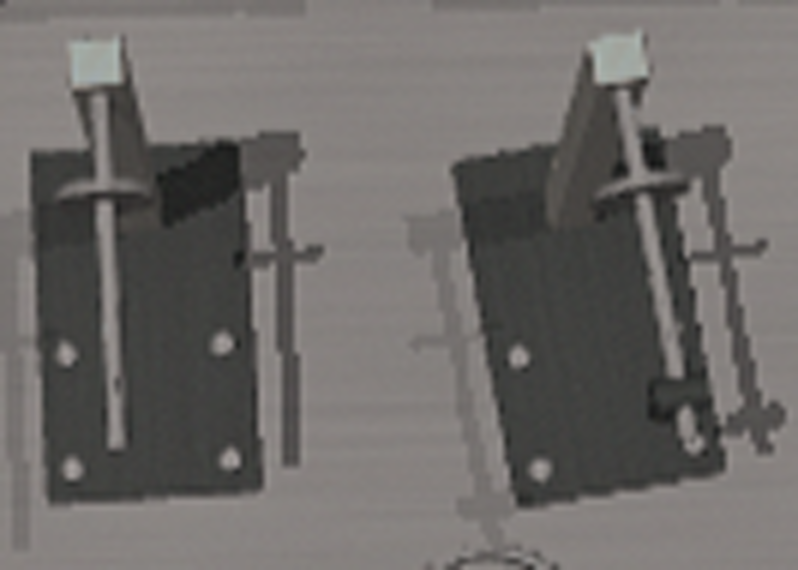

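View pics/c3.png

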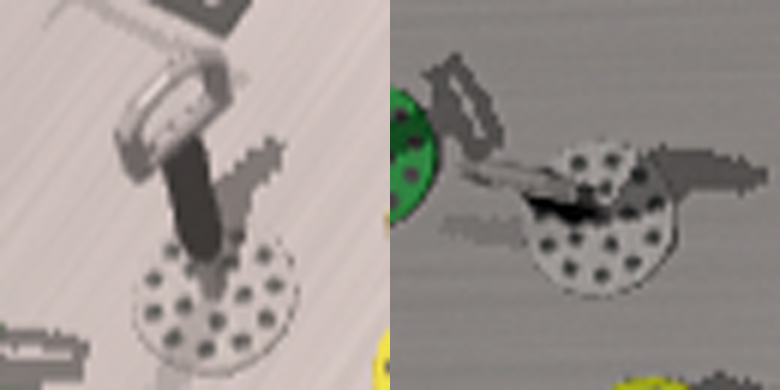

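```bash
cat > h.py <<'E'
import numpy as np,cv2
from station import manip
def cam(n):
    c=manip.get_calibration(n); f=192/np.tan(np.radians(c['vertical_fov']/2)); return c,f
def ray(n,p):
    c,f=cam(n); d=c['R'].T@np.array([(p[0]-c['cx'])/f,(p[1]-c['cy'])/f,1.]); o=-c['R'].T@c['t']; return o,d/np.linalg.norm(d)
def plane(n,p,z):
    o,d=ray(n,p); return o+d*(z-o[2])/d[2]
def tri(ps,pt):
    o1,d1=ray('side',ps);o2,d2=ray('top',pt)
    s=np.linalg.lstsq(np.c_[d1,-d2],o2-o1,rcond=None)[0]
    a=o1+s[0]*d1;b=o2+s[1]*d2
    return (a+b)/2,np.linalg.norm(a-b)
def proj(n,X):
    c,f=cam(n);q=c['R']@np.asarray(X,float)+c['t'];return np.array([c['cx']+f*q[0]/q[2],c['cy']+f*q[1]/q[2]])
E
python3 - <<'E'
from h import *
np.set_printoptions(precision=1,suppress=True)
c=lambda x,y,ox,oy,k=6:((x-k/2+.5)/k+ox,(y-k/2+.5)/k+oy)
for nm,s,t in [("post",(338,50),(620,60)),("tip",(636,153),(697,447)),("knuck",(608,125),(680,390)),("disc",(440,97),(645,190)),
  ("plain post",(55,333),(97,65)),("plain tip",(362,485),(116,447))]:
    print(nm,tri(c(*s,160,110),c(*t,195,92)))
print("foot",tri(c(215,298,175,245),c(210,222,130,165)), plane('side',c(215,298,175,245),10),plane('top',c(210,222,130,165),10))
t=cv2.imread("pics/top0.png");s=cv2.imread("pics/side0.png")
cv2.imwrite("pics/c4.png",np.hstack([cv2.resize(s[250:280,190:220],None,fx=13,fy=13,interpolation=cv2.INTER_NEAREST),cv2.resize(t[180:210,138:168],None,fx=13,fy=13,interpolation=cv2.INTER_NEAREST)]))
E
```

```text
post (array([674.4, -74.5, 246.8]), np.float64(1.2999852490388937))
tip (array([524.9, -98.7, 234.2]), np.float64(7.149831781374281))
knuck (array([540.9, -92.7, 249.6]), np.float64(1.1822164484331075))
disc (array([625.2, -84. , 233.1]), np.float64(0.7297217987547729))
plain post (array([678. , 130.5, 246.5]), np.float64(1.7678474137462736))
plain tip (array([527. , 125.8, 236.5]), np.float64(0.2683128390694033))
foot (array([470. , 283.8,   2.6]), np.float64(2.089641313246517)) [468.5 286.5  10. ] [468.4 282.   10. ]
```

View pics/c4.png

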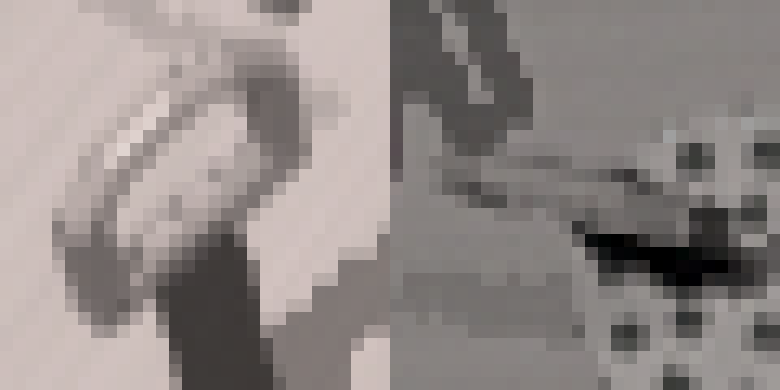

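Run:
```python
from h import *
np.set_printoptions(precision=1,suppress=True)
c=lambda x,y,ox,oy,k=6:((x-k/2+.5)/k+ox,(y-k/2+.5)/k+oy)
# rod axis in top, plane 235
P=[plane('top',c(*p,195,92),235) for p in [(625,100),(634,145),(645,205),(655,262),(665,315),(675,360)]]
P=np.array(P);print(P)
d=np.polyfit(P[:,0],P[:,1],1);print("top line slope,y@600",d,np.polyval(d,600))
S=np.array([plane('side',c(*p,160,110),235) for p in [(375,78),(410,90),(470,106),(520,120),(570,135),(636,153)]]);print(S)
d=np.polyfit(S[:,0],S[:,1],1);print("side line",d,np.polyval(d,600))
D=[plane('top',c(645,187,195,92),235),plane('side',c(440,97,160,110),235)];print("disc",D)
k=13
g=lambda x,y,ox,oy:((x-6)/k+ox,(y-6)/k+oy)
print("eye side L,R z170",plane('side',g(97,272,190,250),170),plane('side',g(275,120,190,250),170))
print("arch top side z193",plane('side',g(170,105,190,250),195))
print('eye center proj pred', proj('side',[470,284,175]),proj('top',[470,284,175]))
for z in(165,193):print("top ends",z,plane('top',g(50,175,138,180),z),plane('top',g(255,185,138,180),z))
```

```text
[[661.1 -77.4 235. ]
 [642.7 -80.3 235. ]
 [618.4 -83.6 235. ]
 [595.4 -86.6 235. ]
 [574.1 -89.7 235. ]
 [556.1 -92.9 235. ]]
top line slope,y@600 [   0.1 -172.4] -86.23182165031925
[[657.5 -77.5 235. ]
 [639.  -79.1 235. ]
 [609.2 -84.2 235. ]
 [584.5 -88.2 235. ]
 [559.7 -91.5 235. ]
 [527.9 -96.8 235. ]]
side line [   0.2 -176.5] -85.63679379764964
disc [array([625.6, -83.9, 235. ]), array([624.4, -82.2, 235. ])]
eye side L,R z170 [474.7 305.3 170. ] [465.  264.4 170. ]
arch top side z193 [472.7 281.4 195. ]
eye center proj pred [203.9 263.2] [151.5 194.9]
top ends 165 [476.6 311.1 165. ] [473.7 272.3 165. ]
top ends 193 [473.4 304.7 193. ] [470.5 266.8 193. ]
```

```bash
cat >> h.py <<'E'
from scipy.spatial.transform import Rotation as Ro
def st():
    s=manip.sense();q=s['tcp_rot'];return s,Ro.from_quat([q[1],q[2],q[3],q[0]])
def go(target,yaw=None):
    """shift to TCP target in tool axes (units of 50mm), assuming first turned down w/ tool x at yaw deg"""
    s,R=st();M=R.as_matrix()
    cur=np.degrees(np.arctan2(M[1,0],M[0,0]))
    print("t",s['clock'],"pos",s['ee_pos'],"yaw",cur,"tilt",M[:,2],"w",s['gripper_width'],"F",s['contact_force'],'q',s['joint_positions'])
    y=np.radians(cur if yaw is None else yaw)
    Rt=np.array([[np.cos(y),np.sin(y),0],[np.sin(y),-np.cos(y),0],[0,0,-1]])
    rv=Ro.from_matrix(M.T@Rt).as_rotvec()/np.pi
    sh=(M.T if yaw is None else Rt.T)@(np.array(target)-s['ee_pos'])/50
    print("rot",rv.round(4),"shift",sh.round(3))
E
python3 - <<'E'
from h import *
np.set_printoptions(precision=3,suppress=True)
k=13;g=lambda x,y,ox,oy:((x-6)/k+ox,(y-6)/k+oy)
print(tri((204.2,263.7),g(150,177,138,180)))
for n,p in(("green",(124,191)),("yellow",(174,240))): print(n,plane('top',p,5))
go([469.3,283,320],-102)
E
```

```text
(array([470.686, 287.414, 178.931]), np.float64(7.60287722634957))
green [501.682 396.813   5.   ]
yellow [361.164 257.116   5.   ]
t 0.1 pos [ 168.025 -549.154  202.304] yaw -72.99725838421176 tilt [-0.     0.002 -1.   ] w 93.8415003837461 F [-1.11  -0.064  0.268] q [-1.425  0.207  1.543 -0.     1.393 -0.15 ]
rot [0.    0.001 0.161] shift [-17.532  -2.434  -2.354]
```

Emit:
apply_moves --moves '[{"translation":[0,0,-0.8],"rot":[0,0,0],"gripper":0.2},{"translation":[0,0,-0.8],"rot":[0,0,0.054],"gripper":0.2},{"translation":[0,0,-0.8],"rot":[0,0,0.054],"gripper":0.2},{"translation":[0,0,0],"rot":[0,0,0.054],"gripper":0.2}]'

```text
clock: 0.6
ee_pos: [167.8, -547.4, 322.0]
tcp_rot: [0.003, -0.622, 0.783, 0.004]
contact_force: [-0.7, -0.3, -0.9]
gripper_width: 75.2
```

Run:
```python
from h import *
np.set_printoptions(precision=3,suppress=True)
go([469.3,283,320],-102)
```

```text
t 0.6 pos [ 167.786 -547.43   321.998] yaw -103.0818782822723 tilt [-0.001  0.01  -1.   ] w 75.17715268941976 F [-0.717 -0.308 -0.897] q [-1.425  0.145  1.372  0.     1.635  0.375]
rot [ 0.001  0.003 -0.006] shift [-17.499  -2.445   0.04 ]
```

Emit:
apply_moves --moves '[{"translation":[-0.9,-0.4,0],"rot":[0,0,0],"gripper":0.2},{"translation":[-0.9,-0.4,0],"rot":[0,0,0],"gripper":0.2},{"translation":[-0.9,-0.4,0],"rot":[0,0,0],"gripper":0.2},{"translation":[-0.9,-0.4,0],"rot":[0,0,0],"gripper":0.2},{"translation":[-0.9,-0.4,0],"rot":[0,0,0],"gripper":0.2},{"translation":[-0.9,-0.4,0],"rot":[0,0,0],"gripper":0.2},{"translation":[-0.9,0,0],"rot":[0,0,0],"gripper":0.2},{"translation":[-0.9,0,0],"rot":[0,0,0],"gripper":0.2},{"translation":[-0.9,0,0],"rot":[0,0,0],"gripper":0.2},{"translation":[-0.9,0,0],"rot":[0,0,0],"gripper":0.2},{"translation":[-0.9,0,0],"rot":[0,0,0],"gripper":0.2},{"translation":[-0.9,0,0],"rot":[0,0,0],"gripper":0.2}]'

```text
clock: 2.1
ee_pos: [412.4, -34.2, 322.2]
tcp_rot: [0.003, -0.618, 0.786, 0.009]
contact_force: [1.6, -0.6, -0.5]
gripper_width: 75.5
```

Run:
```python
from h import *
np.set_printoptions(precision=3,suppress=True)
go([469.3,283,320],-102)
```

```text
t 2.1 pos [412.377 -34.157 322.174] yaw -103.58914803971186 tilt [-0.006  0.018 -1.   ] w 75.48224321619898 F [ 1.57  -0.566 -0.497] q [-0.305 -0.216  1.721  0.015  1.647  1.503]
rot [ 0.003  0.005 -0.009] shift [-6.441  0.205  0.043]
```

Emit:
apply_moves --moves '[{"translation":[-0.9,0.03,0],"rot":[0.001,0.002,-0.004],"gripper":0.2},{"translation":[-0.9,0.03,0],"rot":[0.001,0.002,-0.003],"gripper":0.2},{"translation":[-0.9,0.03,0],"rot":[0.001,0.001,-0.002],"gripper":0.2},{"translation":[-0.9,0.03,0],"rot":[0,0,0],"gripper":0.2},{"translation":[-0.9,0.03,0],"rot":[0,0,0],"gripper":0.2},{"translation":[-0.9,0.03,0],"rot":[0,0,0],"gripper":0.2},{"translation":[-0.7,0.03,0],"rot":[0,0,0],"gripper":0.2},{"translation":[0,0,0],"rot":[0,0,0],"gripper":0.2}]'

```text
clock: 3.1
ee_pos: [465.1, 278.6, 318.9]
tcp_rot: [-0.003, -0.632, 0.775, 0.001]
contact_force: [-0.5, -0.8, 0.8]
gripper_width: 75.3
```

Run:
```python
from h import *
np.set_printoptions(precision=3,suppress=True)
go([469.3,283,250],-102)
```

```text
t 3.1 pos [465.064 278.644 318.865] yaw -101.6162214965335 tilt [-0.006 -0.002 -1.   ] w 75.31435823988136 F [-0.504 -0.827  0.785] q [ 0.38   0.076  1.454 -0.     1.618  2.154]
rot [ 0.002 -0.001  0.002] shift [-0.103 -0.065  1.377]
```

Emit:
apply_moves --moves '[{"translation":[-0.05,-0.03,0.7],"rot":[0.002,-0.001,0.002],"gripper":0.2},{"translation":[-0.04,-0.03,0.68],"rot":[0,0,0],"gripper":0.2},{"translation":[0,0,0],"rot":[0,0,0],"gripper":0.2}]'

```text
clock: 3.48
ee_pos: [468.5, 279.9, 248.1]
tcp_rot: [-0.001, -0.629, 0.777, -0.001]
contact_force: [-0.9, -0.7, 0.2]
gripper_width: 75.2
```

Run:
```python
from h import *
np.set_printoptions(precision=3,suppress=True)
go([469.3,283,177],-102)
s=manip.snapshot("side")[:,:,::-1];t=manip.snapshot("top")[:,:,::-1]
cv2.imwrite("pics/g1.png",np.hstack([cv2.resize(s[220:320,150:250],None,fx=4,fy=4,interpolation=cv2.INTER_CUBIC),cv2.resize(t[140:240,100:200],None,fx=4,fy=4,interpolation=cv2.INTER_CUBIC)]))
```

```text
t 3.475 pos [468.462 279.861 248.096] yaw -102.03926927007785 tilt [ 0.001 -0.003 -1.   ] w 75.2451794784136 F [-0.919 -0.688  0.198] q [ 0.382  0.113  1.556 -0.003  1.473  2.163]
rot [-0.    -0.001 -0.   ] shift [-0.065 -0.003  1.422]
```

View pics/g1.png

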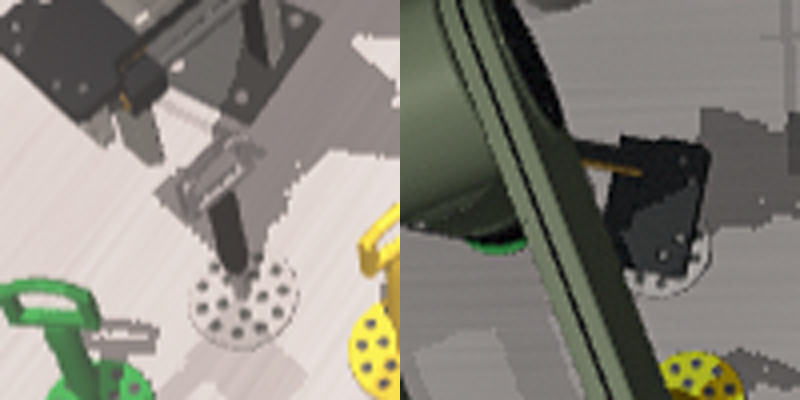

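The side crop shows the eye at (215,170), with the two fingertips above it and straddling it. I'll descend and close.

Emit:
apply_moves --moves '[{"translation":[-0.05,0,0.5],"rot":[0,-0.001,0],"gripper":0.2},{"translation":[-0.01,0,0.5],"rot":[0,0,0],"gripper":0.2},{"translation":[0,0,0.4],"rot":[0,0,0],"gripper":0.2},{"translation":[0,0,0.02],"rot":[0,0,0],"gripper":0.2}]'

```text
clock: 4.08
ee_pos: [478.4, 284.3, 189.6]
tcp_rot: [0.012, -0.628, 0.778, -0.004]
contact_force: [-0.5, -0.0, 0.0]
gripper_width: 75.3
```

Run:
```python
from h import *
np.set_printoptions(precision=3,suppress=True)
go([469.3,283,177],-102)
s=manip.snapshot("side")[:,:,::-1]
cv2.imwrite("pics/g2.png",cv2.resize(s[220:320,150:250],None,fx=5,fy=5,interpolation=cv2.INTER_CUBIC))
```

```text
t 4.075 pos [478.383 284.337 189.556] yaw -102.17084724850432 tilt [ 0.024  0.009 -1.   ] w 75.26710462424118 F [-0.466 -0.041  0.047] q [ 0.381  0.161  1.625 -0.001  1.33   2.165]
rot [-0.007  0.004 -0.001] shift [0.064 0.172 0.251]
```

View pics/g2.png

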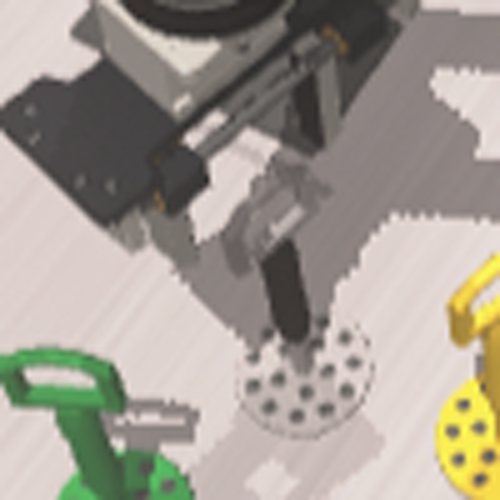

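Emit:
apply_moves --moves '[{"translation":[0.06,0.17,0],"rot":[-0.007,0.004,0],"gripper":0.2},{"translation":[0,0,0],"rot":[0,0,0],"gripper":0.2}]'

```text
clock: 4.38
ee_pos: [471.7, 284.1, 194.1]
tcp_rot: [0.004, -0.628, 0.778, -0.0]
contact_force: [0.4, 0.0, 0.8]
gripper_width: 75.4
```

Run:
```python
from h import *
np.set_printoptions(precision=3,suppress=True)
go([469.3,283,177],-102)
```

```text
t 4.375 pos [471.733 284.052 194.101] yaw -102.19358568018052 tilt [ 0.006  0.004 -1.   ] w 75.37145702531865 F [0.391 0.035 0.786] q [0.384 0.158 1.618 0.001 1.358 2.167]
rot [-0.002  0.002 -0.001] shift [0.031 0.043 0.342]
```

Emit:
apply_moves --moves '[{"translation":[0.03,0.04,0.15],"rot":[-0.002,0.002,0],"gripper":0.2},{"translation":[0,0.02,0.15],"rot":[-0.002,0,0],"gripper":0.2},{"translation":[0,0,0],"rot":[0,0,0],"gripper":0.2}]'

```text
clock: 4.75
ee_pos: [468.7, 283.4, 179.0]
tcp_rot: [-0.003, -0.628, 0.778, 0.002]
contact_force: [-0.5, 0.1, -0.1]
gripper_width: 75.0
```

Run:
```python
from h import *
np.set_printoptions(precision=3,suppress=True)
go([469.3,283,177],-102)
```

```text
t 4.75 pos [468.69  283.433 179.025] yaw -102.18176184897251 tilt [-0.007  0.001 -1.   ] w 75.04594710966964 F [-0.495  0.096 -0.123] q [0.384 0.174 1.631 0.003 1.342 2.167]
rot [ 0.002 -0.    -0.001] shift [ 0.006 -0.014  0.04 ]
```

Good. Closing.

Emit:
apply_moves --moves '[{"translation":[0,0,0.03],"rot":[0.002,0,0],"gripper":0.5},{"translation":[0,0,0],"rot":[0,0,0],"gripper":1},{"translation":[0,0,0],"rot":[0,0,0],"gripper":1},{"translation":[0,0,0],"rot":[0,0,0],"gripper":1},{"translation":[0,0,0],"rot":[0,0,0],"gripper":1}]'

```text
clock: 5.38
ee_pos: [468.6, 283.3, 177.1]
tcp_rot: [-0.001, -0.628, 0.778, -0.0]
contact_force: [-0.0, -0.4, -0.6]
gripper_width: 49.4
```

Run:
```python
from h import *
np.set_printoptions(precision=3,suppress=True)
go([469.3,283,177],-102)
s=manip.snapshot("side")[:,:,::-1]
cv2.imwrite("pics/g3.png",cv2.resize(s[220:320,150:250],None,fx=5,fy=5,interpolation=cv2.INTER_CUBIC))
```

```text
t 5.375 pos [468.553 283.309 177.147] yaw -102.17949937432768 tilt [-0.001 -0.001 -1.   ] w 49.41682335121192 F [-0.037 -0.356 -0.557] q [ 0.386  0.173  1.637 -0.001  1.333  2.17 ]
rot [ 0.    -0.001 -0.001] shift [ 0.003 -0.016  0.003]
```

View pics/g3.png

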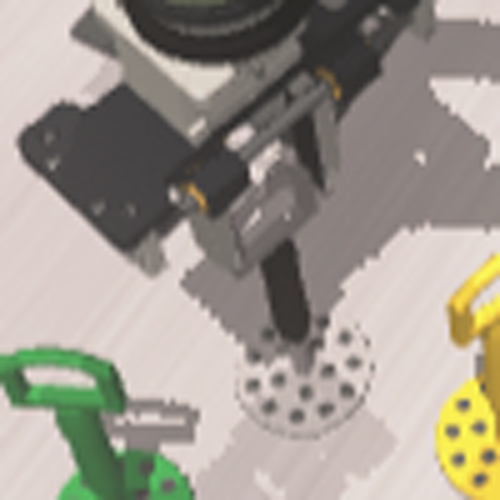

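Emit:
apply_moves --moves '[{"translation":[0,0,-0.3],"rot":[0,0,0],"gripper":1},{"translation":[0,0,-0.4],"rot":[0,0,0],"gripper":1},{"translation":[0,0,-0.5],"rot":[0,0,0],"gripper":1},{"translation":[0,0,-0.4],"rot":[0,0,0],"gripper":1},{"translation":[0,0,0],"rot":[0,0,0],"gripper":1}]'

```text
clock: 6.05
ee_pos: [468.4, 283.5, 261.9]
tcp_rot: [-0.001, -0.628, 0.778, -0.0]
contact_force: [0.4, 0.3, -2.9]
gripper_width: 49.5
```

Run:
```python
from h import *
np.set_printoptions(precision=3,suppress=True)
go([440,126,255])
s=manip.snapshot("side")[:,:,::-1]
cv2.imwrite("pics/g4.png",cv2.resize(s[200:320,130:270],None,fx=5,fy=5,interpolation=cv2.INTER_CUBIC))
```

```text
t 6.05 pos [468.393 283.481 261.891] yaw -102.17700108212132 tilt [-0.001 -0.001 -1.   ] w 49.52889290152597 F [ 0.422  0.346 -2.861] q [ 0.386  0.109  1.533 -0.     1.501  2.17 ]
rot [ 0. -0. -0.] shift [ 3.198 -0.109  0.141]
```

View pics/g4.png

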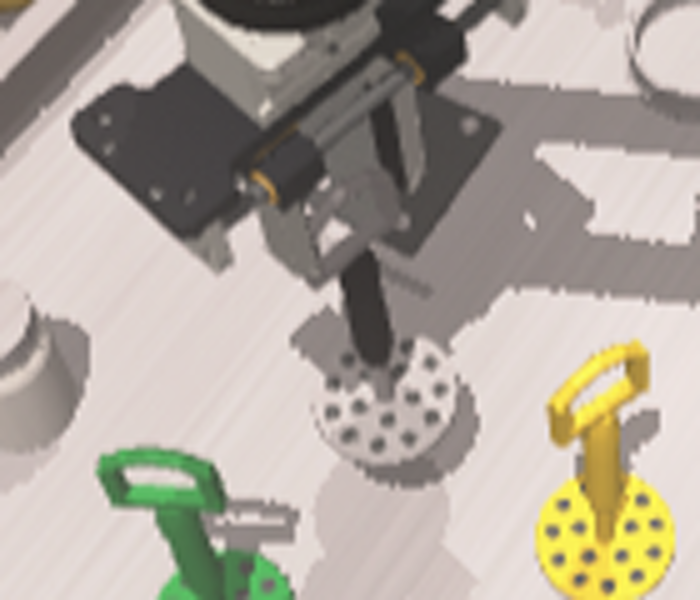

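The masher is held, and the force reads 2.9 N, which roughly fits 220 g. Next I move at a moderate pace, bowing inward past the plain peg and turning on the way.

Emit:
apply_moves --moves '[{"translation":[0.4,0,0],"rot":[0,0,0],"gripper":1},{"translation":[0.5,0,0],"rot":[0,0,0],"gripper":1},{"translation":[0.5,0,0],"rot":[0,0,0],"gripper":1},{"translation":[0.5,0,0],"rot":[0,0,0],"gripper":1},{"translation":[0.5,0,0],"rot":[0,0,0],"gripper":1},{"translation":[0.5,0,0],"rot":[0,0,0],"gripper":1},{"translation":[0.5,0,0],"rot":[0,0,0],"gripper":1},{"translation":[0.5,0,0],"rot":[0,0,0],"gripper":1},{"translation":[0.5,0,0],"rot":[0,0,0],"gripper":1},{"translation":[0.4,0,0],"rot":[0,0,0],"gripper":1}]'

```text
clock: 7.35
ee_pos: [402.2, 31.8, 249.9]
tcp_rot: [-0.015, -0.627, 0.779, 0.005]
contact_force: [0.5, 0.2, -1.8]
gripper_width: 49.2
```

Run:
```python
from h import *
np.set_printoptions(precision=3,suppress=True)
go([478,-104,255],-81.54)
```

```text
t 7.35 pos [402.205  31.833 249.889] yaw -102.2700076040383 tilt [-0.029 -0.011 -1.   ] w 49.15983064832317 F [ 0.494  0.229 -1.85 ] q [-0.124 -0.189  1.844 -0.014  1.513  1.662]
rot [ 0.009 -0.004 -0.115] shift [ 2.91  -1.1   -0.102]
```

Emit:
apply_moves --moves '[{"translation":[0,0,0],"rot":[0.005,-0.002,-0.04],"gripper":1},{"translation":[0,0,0],"rot":[0.004,-0.002,-0.04],"gripper":1},{"translation":[0,0,0],"rot":[0,0,-0.035],"gripper":1},{"translation":[0.5,0,0],"rot":[0,0,0],"gripper":1},{"translation":[0.5,0,0],"rot":[0,0,0],"gripper":1},{"translation":[0.5,0,0],"rot":[0,0,0],"gripper":1},{"translation":[0.5,0,0],"rot":[0,0,0],"gripper":1},{"translation":[0.5,0,0],"rot":[0,0,0],"gripper":1},{"translation":[0.3,0,0],"rot":[0,0,0],"gripper":1},{"translation":[0,0,0],"rot":[0,0,0],"gripper":1}]'

```text
clock: 8.6
ee_pos: [407.5, -116.2, 237.6]
tcp_rot: [0.007, 0.758, -0.652, -0.009]
contact_force: [-0.2, -0.3, -2.0]
gripper_width: 49.1
```

Run:
```python
from h import *
np.set_printoptions(precision=3,suppress=True)
go([478,-104,238],-81.54)
```

```text
t 8.6 pos [ 407.459 -116.228  237.589] yaw -81.40473871337474 tilt [-0.023  0.002 -1.   ] w 49.14157999722785 F [-0.179 -0.269 -1.994] q [-0.475 -0.138  1.826 -0.009  1.475  0.947]
rot [0.007 0.002 0.001] shift [-0.034 -1.431 -0.008]
```

Emit:
apply_moves --moves '[{"translation":[-0.03,-0.3,0],"rot":[0.007,0.002,0.001],"gripper":1},{"translation":[0,-0.4,0],"rot":[0,0,0],"gripper":1},{"translation":[0,-0.4,0],"rot":[0,0,0],"gripper":1},{"translation":[0,-0.2,0],"rot":[0,0,0],"gripper":1},{"translation":[0,0,0],"rot":[0,0,0],"gripper":1}]'

```text
clock: 9.22
ee_pos: [474.4, -100.0, 236.6]
tcp_rot: [-0.001, 0.758, -0.652, 0.001]
contact_force: [-0.6, -0.2, -1.2]
gripper_width: 49.0
```

Run:
```python
from h import *
np.set_printoptions(precision=3,suppress=True)
go([478,-104.2,238],-81.54)
s=manip.snapshot("side")[:,:,::-1];t=manip.snapshot("top")[:,:,::-1]
cv2.imwrite("pics/p1.png",np.hstack([cv2.resize(s[90:220,200:330],None,fx=3,fy=3,interpolation=cv2.INTER_CUBIC),cv2.resize(t[90:220,240:370],None,fx=3,fy=3,interpolation=cv2.INTER_CUBIC)]))
```

```text
t 9.225 pos [474.358 -99.961 236.56 ] yaw -81.3540403115726 tilt [ 0.003  0.001 -1.   ] w 49.01119741508155 F [-0.615 -0.177 -1.181] q [-0.388 -0.016  1.715  0.002  1.44   1.032]
rot [-0.001  0.     0.001] shift [ 0.095 -0.06  -0.029]
```

View pics/p1.png

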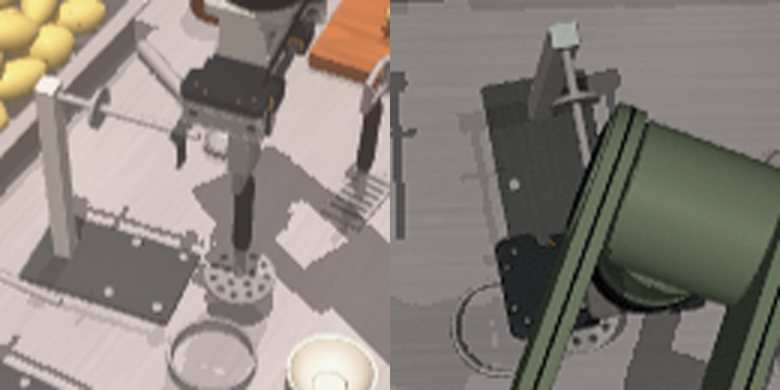

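Run:
```python
from h import *
np.set_printoptions(precision=1,suppress=True)
for z in(60,70): print((proj('side',[474.4,-100,z])-[200,90])*3,(proj('top',[474.4,-100,z])-[240,90])*3)
print((proj('side',[474.4,-100,235])-[200,90])*3)
```

```text
[242.5 277.6] [189.5 312. ]
[242.9 271.3] [190.8 310.8]
[250.3 154.6]
```

Emit:
apply_moves --moves '[{"translation":[0.09,0,-0.04],"rot":[-0.001,0,0.001],"gripper":1},{"translation":[0.02,0,0],"rot":[0,0,0],"gripper":1}]'

```text
clock: 9.57
ee_pos: [473.8, -106.1, 238.8]
tcp_rot: [0.0, 0.757, -0.653, -0.0]
contact_force: [0.4, 0.4, -1.2]
gripper_width: 49.4
```

Run:
```python
from h import *
np.set_printoptions(precision=3,suppress=True)
go([478,-104.2,238],-81.54)
```

```text
t 9.575 pos [ 473.765 -106.079  238.808] yaw -81.60759574064824 tilt [-0.001  0.    -1.   ] w 49.40647474242548 F [ 0.414  0.365 -1.209] q [-0.399 -0.013  1.708 -0.     1.448  1.026]
rot [ 0.  0. -0.] shift [-0.025 -0.089  0.016]
```

Emit:
apply_moves --moves '[{"translation":[-0.02,-0.2,0],"rot":[0,0,0],"gripper":1},{"translation":[0,-0.25,0],"rot":[0,0,0],"gripper":1},{"translation":[0,-0.25,0],"rot":[0,0,0],"gripper":1},{"translation":[0,-0.25,0],"rot":[0,0,0],"gripper":1},{"translation":[0,0,0],"rot":[0,0,0],"gripper":1}]'

```text
clock: 10.2
ee_pos: [524.5, -98.0, 238.7]
tcp_rot: [-0.0, 0.757, -0.654, -0.0]
contact_force: [-0.1, 0.3, -2.6]
gripper_width: 49.4
```

Run:
```python
from h import *
np.set_printoptions(precision=3,suppress=True)
go([602,-85.8,238],-81.54)
s=manip.snapshot("side")[:,:,::-1]
cv2.imwrite("pics/p2.png",cv2.resize(s[90:190,200:300],None,fx=6,fy=6,interpolation=cv2.INTER_CUBIC))
```

```text
t 10.2 pos [524.535 -97.995 238.711] yaw -81.65857193805643 tilt [ 0.  0. -1.] w 49.39141655773191 F [-0.144  0.255 -2.618] q [-0.347  0.092  1.598  0.     1.451  1.078]
rot [-0.     0.    -0.001] shift [-0.013 -1.568  0.014]
```

View pics/p2.png

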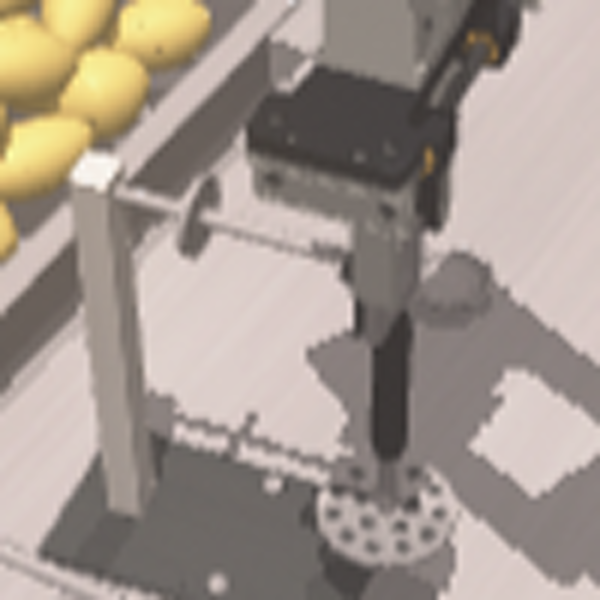

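The eye is at the tip and aligned. I advance slowly and check the force.

Emit:
apply_moves --moves '[{"translation":[0,-0.2,0],"rot":[0,0,0],"gripper":1},{"translation":[0,-0.2,0],"rot":[0,0,0],"gripper":1},{"translation":[0,-0.2,0],"rot":[0,0,0],"gripper":1},{"translation":[0,0,0],"rot":[0,0,0],"gripper":1}]'

```text
clock: 10.75
ee_pos: [555.2, -93.4, 238.4]
tcp_rot: [0.0, 0.757, -0.654, -0.001]
contact_force: [0.4, -0.2, -3.0]
gripper_width: 49.3
```

Run:
```python
from h import *
np.set_printoptions(precision=3,suppress=True)
go([602,-85.8,238],-81.54)
s=manip.snapshot("side")[:,:,::-1]
cv2.imwrite("pics/p3.png",cv2.resize(s[90:190,200:300],None,fx=6,fy=6,interpolation=cv2.INTER_CUBIC))
```

```text
t 10.75 pos [555.217 -93.371 238.351] yaw -81.6807837392505 tilt [-0.001  0.    -1.   ] w 49.32173161123593 F [ 0.45  -0.246 -3.007] q [-0.32   0.157  1.527 -0.     1.459  1.105]
rot [ 0.     0.    -0.001] shift [-0.012 -0.948  0.007]
```

View pics/p3.png

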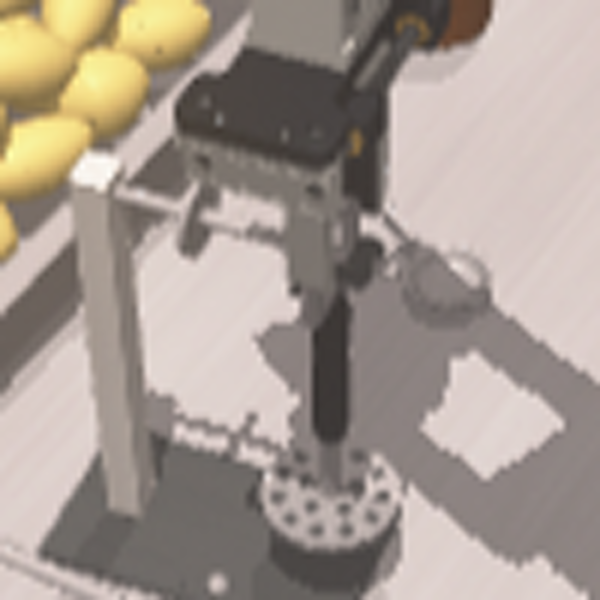

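Emit:
apply_moves --moves '[{"translation":[0,-0.2,0],"rot":[0,0,0],"gripper":1},{"translation":[0,-0.2,0],"rot":[0,0,0],"gripper":1},{"translation":[0,-0.2,0],"rot":[0,0,0],"gripper":1},{"translation":[0,-0.2,0],"rot":[0,0,0],"gripper":1},{"translation":[0,-0.2,0],"rot":[0,0,0],"gripper":1},{"translation":[0,0,0],"rot":[0,0,0],"gripper":1},{"translation":[0,0,0],"rot":[0,0,0],"gripper":1}]'

```text
clock: 11.68
ee_pos: [608.1, -85.6, 238.0]
tcp_rot: [0.0, 0.757, -0.654, -0.001]
contact_force: [-0.4, 0.6, -1.0]
gripper_width: 49.4
```

Run:
```python
from h import *
np.set_printoptions(precision=3,suppress=True)
go([604,-85.5,238],-81.54)
s=manip.snapshot("side")[:,:,::-1];t=manip.snapshot("top")[:,:,::-1]
cv2.imwrite("pics/p4.png",np.hstack([cv2.resize(s[90:190,190:290],None,fx=5,fy=5,interpolation=cv2.INTER_CUBIC)]))
cv2.imwrite("pics/p4t.png",cv2.resize(t[90:190,250:350],None,fx=5,fy=5,interpolation=cv2.INTER_CUBIC))
```

```text
t 11.675 pos [608.052 -85.65  238.033] yaw -81.68635043300367 tilt [-0.002  0.    -1.   ] w 49.39072031112861 F [-0.393  0.635 -1.042] q [-0.281  0.266  1.397 -0.     1.48   1.145]
rot [ 0.001  0.    -0.001] shift [-0.015  0.08   0.001]
```

View pics/p4.png

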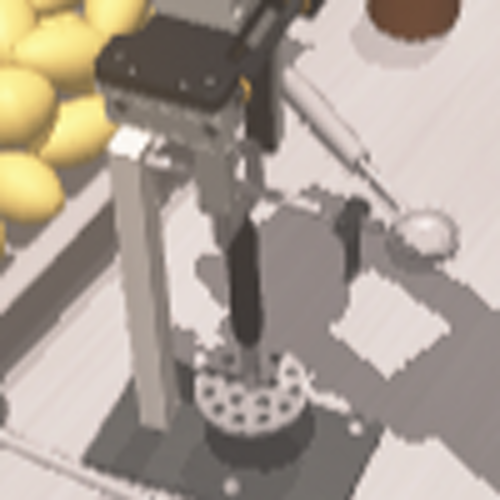

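View pics/p4t.png

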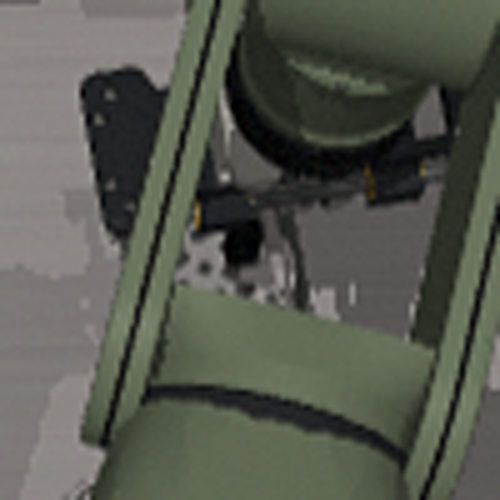

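The flap hangs shut behind the eye, at side crop (350,240). Now I lower about 15 mm until the rod carries the masher.

Emit:
apply_moves --moves '[{"translation":[0,0.06,0.08],"rot":[0,0,0],"gripper":1},{"translation":[0,0,0.1],"rot":[0,0,0],"gripper":1},{"translation":[0,0,0.08],"rot":[0,0,0],"gripper":1},{"translation":[0,0,0],"rot":[0,0,0],"gripper":1}]'

```text
clock: 12.28
ee_pos: [603.8, -86.2, 224.0]
tcp_rot: [0.001, 0.756, -0.654, -0.001]
contact_force: [-0.4, 0.9, -1.3]
gripper_width: 49.3
```

Run:
```python
from h import *
np.set_printoptions(precision=3,suppress=True)
go([604,-85.5,223],-81.54)
```

```text
t 12.275 pos [603.814 -86.197 224.008] yaw -81.72423335020234 tilt [-0.002  0.001 -1.   ] w 49.274575766209445 F [-0.43   0.855 -1.324] q [-0.284  0.267  1.425 -0.     1.452  1.143]
rot [ 0.001  0.    -0.001] shift [-0.013 -0.006  0.02 ]
```

Emit:
apply_moves --moves '[{"translation":[0,0,0.02],"rot":[0,0,0],"gripper":1},{"translation":[0,0,0.02],"rot":[0,0,0],"gripper":1},{"translation":[0,0,0],"rot":[0,0,0],"gripper":1}]'

```text
clock: 12.65
ee_pos: [604.2, -86.3, 222.9]
tcp_rot: [0.0, 0.756, -0.654, -0.001]
contact_force: [-0.3, -0.4, -1.6]
gripper_width: 49.5
```

Run:
```python
from h import *
np.set_printoptions(precision=3,suppress=True)
go([604,-85.5,223],-81.54)
```

```text
t 12.65 pos [604.152 -86.306 222.885] yaw -81.72156813197704 tilt [-0.001  0.    -1.   ] w 49.51545290780533 F [-0.299 -0.389 -1.582] q [-0.284  0.268  1.426 -0.     1.449  1.143]
rot [ 0.     0.    -0.001] shift [-0.016  0.001 -0.002]
```

Emit:
apply_moves --moves '[{"translation":[0,0,0.04],"rot":[0,0,0],"gripper":1},{"translation":[0,0,0],"rot":[0,0,0],"gripper":1},{"translation":[0,0,0],"rot":[0,0,0],"gripper":1}]'

```text
clock: 13.02
ee_pos: [604.7, -86.3, 222.7]
tcp_rot: [-0.0, 0.756, -0.654, 0.0]
contact_force: [0.5, 0.2, -0.8]
gripper_width: 49.5
```

Run:
```python
from h import *
np.set_printoptions(precision=3,suppress=True)
go([604,-85.5,223],-81.54)
```

```text
t 13.025 pos [604.696 -86.342 222.728] yaw -81.71059586057093 tilt [ 0.001 -0.    -1.   ] w 49.48809376308003 F [ 0.548  0.219 -0.815] q [-0.283  0.267  1.427 -0.     1.446  1.143]
rot [-0.    -0.    -0.001] shift [-0.019  0.011 -0.005]
```

The downward motion stalls and the load is dropping, so the eye rests on the rod. I release evenly.

Emit:
apply_moves --moves '[{"translation":[0,0,0],"rot":[0,0,0],"gripper":0.4},{"translation":[0,0,0],"rot":[0,0,0],"gripper":0.25},{"translation":[0,0,0],"rot":[0,0,0],"gripper":0.2},{"translation":[0,0,0],"rot":[0,0,0],"gripper":0.2},{"translation":[0,0,0],"rot":[0,0,0],"gripper":0.2}]'

```text
clock: 13.65
ee_pos: [605.3, -86.6, 222.7]
tcp_rot: [-0.0, 0.756, -0.654, 0.001]
contact_force: [-0.6, -0.0, -0.4]
gripper_width: 75.4
```

Run:
```python
from h import *
np.set_printoptions(precision=3,suppress=True)
go([604,-85.5,330],-81.54)
s=manip.snapshot("side")[:,:,::-1]
cv2.imwrite("pics/p5.png",np.hstack([cv2.resize(s[90:190,190:290],None,fx=6,fy=6,interpolation=cv2.INTER_CUBIC)]))
```

```text
t 13.65 pos [605.349 -86.604 222.65 ] yaw -81.72231045299864 tilt [ 0.002 -0.001 -1.   ] w 75.35280174455309 F [-0.569 -0.02  -0.366] q [-0.284  0.268  1.426 -0.     1.445  1.143]
rot [-0.001 -0.    -0.001] shift [-0.026  0.023 -2.147]
```

View pics/p5.png

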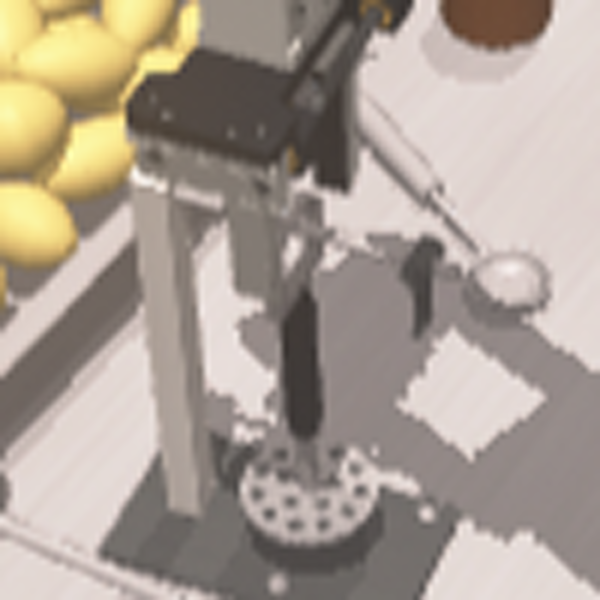

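The masher hangs and the flap is shut. I retreat straight up, slowly at first.

Emit:
apply_moves --moves '[{"translation":[-0.02,0,-0.2],"rot":[0,0,0],"gripper":0.15},{"translation":[0,0,-0.3],"rot":[0,0,0],"gripper":0.1},{"translation":[0,0,-0.5],"rot":[0,0,0],"gripper":0.1},{"translation":[0,0,-0.6],"rot":[0,0,0],"gripper":0.1},{"translation":[0,0,-0.5],"rot":[0,0,0],"gripper":0.1},{"translation":[0,0.6,-0.2],"rot":[0,0,0],"gripper":0.1},{"translation":[0,0.8,0],"rot":[0,0,0],"gripper":0.1},{"translation":[0,0.8,0],"rot":[0,0,0],"gripper":0.1},{"translation":[0,0.8,0],"rot":[0,0,0],"gripper":0.1},{"translation":[0,0.6,0],"rot":[0,0,0],"gripper":0.1},{"translation":[0,0,0],"rot":[0,0,0],"gripper":0.1},{"translation":[0,0,0],"rot":[0,0,0],"gripper":0.1}]'

```text
clock: 15.2
ee_pos: [425.6, -113.0, 355.8]
tcp_rot: [-0.004, 0.757, -0.654, 0.012]
contact_force: [-0.1, 0.1, 0.9]
gripper_width: 84.3
```

Run:
```python
from h import *
np.set_printoptions(precision=3,suppress=True)
go([604,-85.5,330],-81.54)
s=manip.snapshot("side")[:,:,::-1];t=manip.snapshot("top")[:,:,::-1]
cv2.imwrite("pics/p6.png",np.hstack([cv2.resize(s[90:190,190:290],None,fx=4,fy=4,interpolation=cv2.INTER_CUBIC),cv2.resize(t[90:190,250:350],None,fx=4,fy=4,interpolation=cv2.INTER_CUBIC)]))
cv2.imwrite("pics/p6s.png",s)
```

```text
t 15.2 pos [ 425.638 -112.998  355.778] yaw -81.68232904623997 tilt [ 0.023 -0.01  -1.   ] w 84.27177500034159 F [-0.085  0.071  0.92 ] q [-0.458 -0.187  1.631  0.002  1.672  0.968]
rot [-0.007 -0.004 -0.001] shift [-0.019 -3.609  0.516]
```

View pics/p6.png

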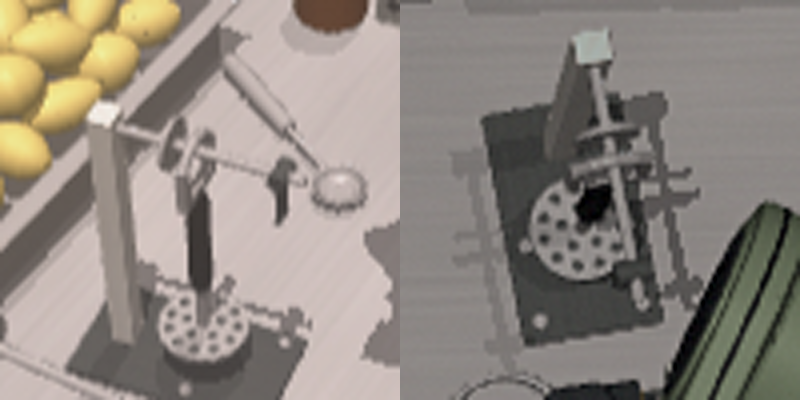

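View pics/p6s.png

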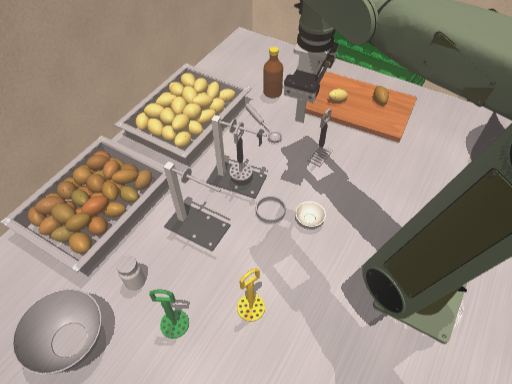

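The eye hangs on the rod at side crop (195,165), between the stop plate and the flap. The flap hangs straight down at (280,195), and the other masher still stands at side (322,140). I'll let any swing settle for a second, then look again.

Emit:
apply_moves --moves '[{"translation":[0,0,0],"rot":[0,0,0],"gripper":0.1},{"translation":[0,0,0],"rot":[0,0,0],"gripper":0.1},{"translation":[0,0,0],"rot":[0,0,0],"gripper":0.1},{"translation":[0,0,0],"rot":[0,0,0],"gripper":0.1},{"translation":[0,0,0],"rot":[0,0,0],"gripper":0.1},{"translation":[0,0,0],"rot":[0,0,0],"gripper":0.1},{"translation":[0,0,0],"rot":[0,0,0],"gripper":0.1},{"translation":[0,0,0],"rot":[0,0,0],"gripper":0.1}]'

```text
clock: 16.3
ee_pos: [427.1, -112.5, 354.3]
tcp_rot: [-0.004, 0.757, -0.653, 0.01]
contact_force: [-0.5, -1.1, 0.2]
gripper_width: 84.2
```

Run:
```python
from h import *
s=manip.snapshot("side")[:,:,::-1]
cv2.imwrite("pics/p7.png",cv2.resize(s[90:190,190:290],None,fx=6,fy=6,interpolation=cv2.INTER_CUBIC))
a=cv2.imread("pics/p6s.png");print(np.abs(a[90:190,190:290].astype(int)-s[90:190,190:290]).max())
b=cv2.imread("pics/side0.png");print("square masher region diff mean",np.abs(b[105:170,300:335].astype(int)-s[105:170,300:335]).mean())
```

```text
76
square masher region diff mean 21.0610989010989
```

View pics/p7.png

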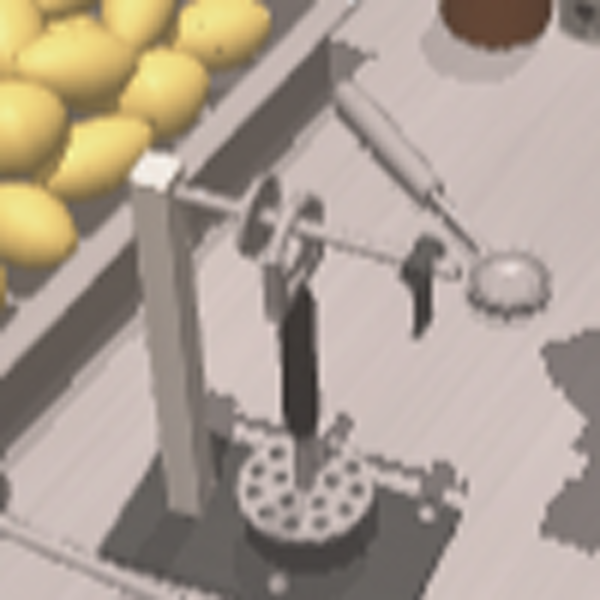

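The masher hangs clear with only a trace of sway, the flap is down behind it, and the arm is clear. I hand in.

Run:
```python
from station import manip
print(manip.job_done())
```

```text
the job is handed in; nothing more can be done
None
```

The grey round-footed masher is hanging by its eye on the peg with the drop flap, and I handed the job in at about 16.4 s. I pinched it by the flat sides of the eye and pushed the eye along the peg past the flap. The flap fell shut, and I lowered the masher onto the rod, let go and backed the arm away.

**Last checks:** The final side picture shows the eye on the rod between the stop plate and the flap. The flap hangs straight down, and nothing of the robot is touching. My force readings, taken at the end of each move call, stayed around 3 N or less. The picture still changed slightly during the last second, probably a small leftover sway of the masher.

**Other masher:** It is still standing at the same pixels as at the start. An image difference over that spot was not clean (mean 21 grey levels), probably because of the arm's moved shadow, so I judged this by eye.

**Where measurements disagreed:**
- My first two-view fix of the peg tip disagreed by 7 mm between views, probably because a base bolt was mistaken for the tip in the top view. I used the rod line and stop plate instead, which agreed between views to within 2 mm.
- The two-view fix of the eye had a similar 7.6 mm gap. It gave a height of 179 mm against the stated 175 mm.

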